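# Short spin in the bench microcentrifuge

## Robot

A 6-joint arm with a two-finger parallel gripper is mounted at the origin on a cart in front of the work surface, level with it; the furniture and walls round the work are solid. World frame = base frame: x ahead of the robot, y to its left, z up, the work surface at z = 0. Lengths are in m, angles in degrees, forces in N, time in s.
With the tool pointing down it reaches from about 0.325 to 0.875 m from the base axis. Payload 4.4 kg.
Tool frame: the origin (TCP) lies midway between the tips of the shut fingers; the grasp point (between the pads) lies r.grip_depth behind it (r.grip_depth is the distance from the TCP to the grasp point, in m); z points along the fingers, y is the direction in which the jaws open and shut (so a half turn about z gives the same grasp; the last joint's range is limited). The gripper opens to 85 mm and grips with 20 to 120 N. Pads are 22 mm wide; open, the fingers measure 114 mm over their backs; the gripper's body (76 mm by 85 mm) begins 54 mm behind the grasp point. The pads swing forward as they close: fully open they stand 13 mm farther back than shut.
Start: joints at [-8.623, 11.837, 88.321, -0, 79.842, -8.623], TCP at [0.575, -0, 0.231] pointing down, gripper open.
Joint ranges: [-156.59, 156.59], [-49.26, 127.26], [12.9, 141.05], [-63.56, 243.56], [4.71, 150.69], [-161.64, 161.64]. Speed limits (degrees/s): [159.86, 159.86, 180, 180, 180, 180].

## Interface

Orientations are given as [roll, pitch, yaw] about the fixed x, y, z axes, in that order (R = Rz(yaw) Ry(pitch) Rx(roll)).
In Python, from rig import r, vision, job_done gives the robot as it stands.
- The arm moves only by the shell command python3 -m jog 'ROWS' [OPENING] [FORCE]. ROWS is JSON, a list that holds one entry, the list of rows, each a list of 6 numbers: the shift along the tool's x, y, z in m, then the turn, a rotation vector about the tool's x, y, z in rad. A call has 1 to 10 rows; each row is the pose to reach, as a shift and turn from the pose commanded when the call began, along the tool's axes at that moment; what a row does not reach only later rows make up. A row lasts 1/10 s, in which the tool goes at most 50 mm and 8.59 degrees, less where a joint would pass 70% of its speed; a pose out of reach is approached as far as the arm can. A call with a gripper value outside its range is refused whole. OPENING is the finger opening in m, from 0 to 0.0854, set as the call begins (- or left out, the last holds). The fingers move at their own pace and stop on an object; FORCE is the grip in N (left out, the last holds). Time passes only in rows, so rows that repeat a pose let the fingers close. It gives the time, the measured TCP pose, the force and the opening at its end, in the units of the state.
- r.state(): the state, without advancing time (a new reading comes with each control period).
- vision.camera(name): name is "scene" or "side" or "wrist"; returns a dict with "image" (480x640x3 uint8, red, green, blue), "z_map" (480x640 float32, m along the optical axis (not along the pixel's ray), 0 where there is no reading), "mtx" (3x3 intrinsics, pixels), "rvec" (rotation vector, rad) and "tvec" (3), from world to camera coordinates, as OpenCV has them. Camera axes: x right, y down, z forward; pixel columns grow to the right and rows downward; lengths in m; the calibration is good to about 2 mm. The wrist camera is an equidistant fisheye: a pixel r from the principal point sees the ray r / f radians off the axis. A picture is of the moment at which its call begins.
- job_done(): hands the job in, once; it reports no verdict.
The state is a dict: "time": time; "joint_positions": joint angles; "dq": joint speeds; "tau": joint torques, N m; "position": TCP position; "tool_rot": TCP orientation; "wrist_force": force on the tool from outside, world axes, zero at the start; "ft_torque": the same for the moment, N m; "grip_width": finger opening in m.
Only numpy, scipy, OpenCV 4.12 (cv2) and the standard library are available. Lean on these libraries where they do the work, as an engineer would, in place of code of your own. Each camera call takes 0.05 s, during which the arm holds its last target. There are 200 camera calls.

## Task

The rotor is loaded: gently push the centrifuge's open lid down with the fingertips until it snaps shut and stays shut by itself, and take the hand off it. Then reach down into the well of the blue short-spin key, press the key fully down, and finish the program while still holding it down (the rotor runs only while the key is held). Do not lift the lid, do not press the blue key while the lid is open, and leave the orange lid-release key and everything standing around alone.

Things in the scene. Friction and masses are not known exactly. Their poses are not given: they have to be found in the camera images.
- centrifuge: white bench microcentrifuge, 277 x 170 mm, fixed to the table. Origin on the table under the rotor axis; -x points to its front, z up. The drum (radius 88, rim 90 mm high) is at the origin, a grey deck 85 mm high in front of it, with two round wells at x = -130, y = +50 and -50 mm, a blank display and the lid's catch slot between them. Lid shut: nothing is above 112 mm
- lid_hinge_axis (a point): point on the lid's hinge axis, at the back of the drum, 98 mm behind the origin of the centrifuge and 94 mm above the table; the axis runs along the centrifuge's y axis
- lid_tab_top (a point): top of the white tab (44 mm wide, 30 mm long, 6 mm thick; the place to push) at the front edge of the smoked clear round lid (179 mm across). It moves with the lid; shut, it is 199 mm in front of the hinge axis and 3 mm above it, 97 mm above the table; its z axis is the normal of the lid's upper face, its -x axis points away from the hinge.
- lid (a joint): opening angle of the lid, rad: 0 shut (a hard stop), 0.55 to 1.0 at the start. Lightly sprung, stiff hinge (under 1 N at the tab moves it): let go above 0.4 the lid stays, below that it rises again, unless its roller has snapped behind the catch, which takes up to about 8 N down on the tab, felt over its last 8 mm; then it stays at 0
- spin_key_top (a point): centre of the top of the blue short-spin key, a round cap 22 mm across in the middle of a well (the left or the right one), z up; at rest 69 mm above the table, 16 mm below the deck. Both wells are round, 42 mm wide, 30 mm deep, with an aluminium rim 1.5 mm above the deck
- spin_key (a joint): travel of the blue key, m: 0 up, 0.006 fully down; a spring pushes it up with 1.4 N at the start and 4 N when fully down
- release_key_top (a point): centre of the top of the orange lid-release key, same shape and spring, in the other well; not to be pressed
- release_key (a joint): travel of the orange key, m: 0 up, 0.006 fully down
- vial_1: small glass vial with a black cap, 25 mm across, 48 mm high, loose, standing beside the centrifuge; origin at its underside
- vial_2: small glass vial with a black cap, 25 mm across, 48 mm high, loose, standing beside the centrifuge; origin at its underside
- vial_3: small glass vial with a red cap, 25 mm across, 48 mm high, loose, standing beside the centrifuge; origin at its underside
- petri: closed petri dish, 90 mm across, 15 mm high, loose; origin at its underside
- timer: off-white digital bench timer, 58 x 66 x 19 mm, loose; origin at its underside
- stopper: dark red rubber stopper, 23 mm across, 22 mm high, loose; origin at its underside

How it is judged (in metres and radians):
On the way, in this order (a step that is already met when the one before it is completed fails the run):
1. the lid is shut and stays shut with the fingers off everything (value of joint lid below 0.02 rad and contact force between the fingers and anything else below 0.2 N), for 0.2 s.
2. the blue key is pressed down by the fingers with the lid shut (value of joint spin_key above 0.0035 m and contact force between the fingers and anything else above 0.8 N and value of joint lid below 0.02 rad), for 0.3 s.
At the end, for the whole second after the job is handed in: the lid is shut in its catch (within 0.02 rad) and the fingers are holding the blue key down, more than 3.5 of its 6 mm; the orange key is up (all of step 2 and value of joint release_key below 0.0015 m); the arm keeps its last pose, push and grip.
It fails at once if the blue key was pressed with the lid open (value of joint spin_key above 0.0015 m and value of joint lid above 0.03 rad).
It fails at once if the orange lid-release key was pressed (value of joint release_key above 0.0015 m).
It fails at once if the lid was lifted (value of joint lid above 1.12 rad).
It fails at once if the fingers pushed with more than 40 N (contact force between the fingers and anything else above 40 N).
It fails at once if something standing around was moved by more than 15 mm (distance of any of vial_1, vial_2, vial_3, petri, timer, stopper from where it was at the start of the episode above 0.015 m).
It also fails if it takes over 42 s, if anything falls off the work surface, if the arm or the gripper's body presses on something with over 40 N, if the wrist force passes 120 N, or if a joint passes its speed limit or range.

## Working session

There is one attempt and no reset: what is moved stays moved. The work goes in short steps, Python scripts to look and compute and a shell command to move; the robot and the scene stay as the last step left them, time stands still between calls to the robot, and variables do not carry over. Pictures are saved under pics/ and viewed, about 8 in all and at most 12, crops included, and the job is handed in when it is done.

```bash
mkdir -p pics; cat > h.py <<'E'
import numpy as np,cv2
from rig import r,vision
def cap(n):
    c=vision.camera(n); np.savez('/tmp/%s.npz'%n,**c); return c
def ld(n): return dict(np.load('/tmp/%s.npz'%n))
def world(c,u,v,z=None):
    K=c['mtx']; zz=c['z_map'][v,u] if z is None else z
    p=np.array([(u-K[0,2])/K[0,0]*zz,(v-K[1,2])/K[1,1]*zz,zz]); R=cv2.Rodrigues(c['rvec'])[0]
    return R.T@(p-c['tvec'].ravel())
def cloud(c):
    K=c['mtx'];z=c['z_map'];v,u=np.mgrid[:480,:640]
    P=np.stack([(u-K[0,2])/K[0,0]*z,(v-K[1,2])/K[1,1]*z,z],-1); R=cv2.Rodrigues(c['rvec'])[0]
    P=(P-c['tvec'].ravel())@R; P[z==0]=np.nan; return P
E
python3 - <<'E'
from h import *
print(r.state(),r.grip_depth)
a=cap('scene');b=cap('side')
for n,c in(('scene',a),('side',b)):
    cv2.imwrite('pics/%s0.png'%n,c['image'][:,:,::-1]); print(n,c['mtx'],c['rvec'].ravel(),c['tvec'].ravel())
E
```

```text
{'time': 0.0, 'joint_positions': array([-8.62420925e+00,  1.18847522e+01,  8.84076195e+01,  4.14200677e-04,
        7.98421341e+01, -8.62240082e+00]), 'dq': array([ 0.04117816, -0.04025163, -0.04655554, -0.06489705, -0.0350433 ,
        0.02041638]), 'tau': array([ 4.44781954e-04, -3.83034396e+01, -2.91594708e+01, -2.26178481e-04,
        1.06274080e-02,  5.83859855e-05]), 'position': array([5.74217732e-01, 9.76173112e-05, 2.30097448e-01]), 'tool_rot': array([-1.79867075e+02, -2.05682925e-02,  8.99980942e+01]), 'wrist_force': array([ 0.08230916,  0.17119863, -0.29822299]), 'ft_torque': array([ 0.04965403,  0.01139703, -0.03158864]), 'grip_width': 0.08548062959676407} 0.0187
scene [[456.43569333   0.         321.52041683]
 [  0.         456.43569333 236.40736965]
 [  0.           0.           1.        ]] [ 1.04983547 -2.51802135  0.90090431] [0.53319101 0.25241316 0.7378269 ]
side [[467.34462501   0.         312.06245717]
 [  0.         467.34462501 237.34837002]
 [  0.           0.           1.        ]] [ 0.45695527 -2.40025138  1.61243507] [0.55556831 0.10835114 0.93000962]
```

View pics/scene0.png

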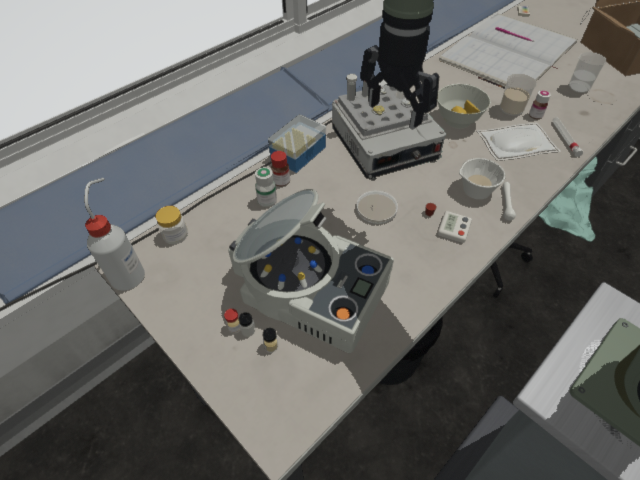

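View pics/side0.png

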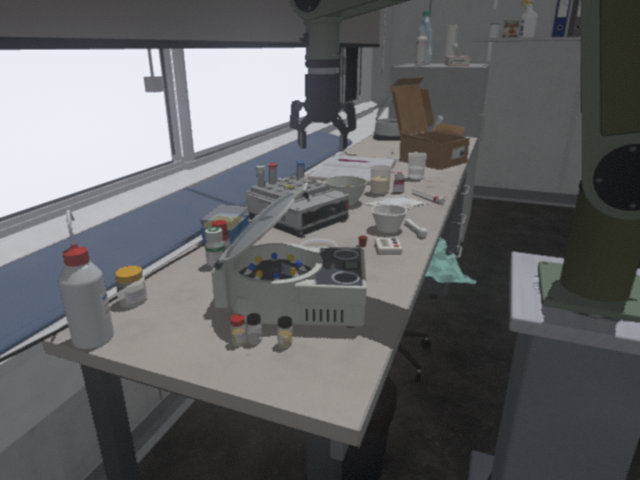

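The scene shows the centrifuge at about (310,275): blue key at (368,268), orange at (343,313), lid open with its tab near (320,212). The vials are at (232,318), (246,324) and (270,340). The petri dish, stopper and timer stand to its other side. Next I'll measure these.

```bash
python3 - <<'E'
from h import *
c=ld('scene');P=cloud(c);im=c['image'].astype(int);hsv=cv2.cvtColor(c['image'],cv2.COLOR_RGB2HSV)
def ray(u,v,z):
    a=world(c,u,v,.5);b=world(c,u,v,1.);return a+(b-a)*(z-a[2])/(b[2]-a[2])
for n,(u0,v0),hr in(('blue',(368,267),(100,125)),('orange',(343,313),(5,20))):
    m=np.zeros((480,640),bool);m[v0-12:v0+12,u0-14:u0+14]=1
    m&=(hsv[...,0]>=hr[0])&(hsv[...,0]<=hr[1])&(hsv[...,1]>140)
    v,u=np.nonzero(m);print(n,m.sum(),u.mean(),v.mean(),ray(u.mean(),v.mean(),.069),np.nanmedian(P[m],0),P[m][:,2].min(),P[m][:,2].max())
# deck-height points
z=P[...,2]
d=(abs(z-.086)<.004);d[:200]=0;d[:, :220]=0;d[:,400:]=0;d[360:]=0
print('deck',d.sum())
for n,(u,v) in dict(tab=(321,212),v1=(232,312),v2=(246,318),v3=(270,333),petri=(377,208),stop=(430,209),timer=(455,227)).items(): print(n,np.nanmedian(P[v-1:v+2,u-1:u+2].reshape(-1,3),0).round(3))
s=c['image'][180:360,200:410];k=cv2.resize(s,None,fx=3.3,fy=3.3,interpolation=cv2.INTER_CUBIC);cv2.imwrite('pics/crop1.png',k[:,:,::-1])
E
```

```text
blue 86 367.4418604651163 268.9186046511628 [0.45751759 0.18212428 0.069     ] [0.45867808 0.18103283 0.06824693] nan nan
orange 132 342.6363636363636 312.82575757575756 [0.4270221  0.27789714 0.069     ] [0.42740096 0.27726902 0.06840779] nan nan
deck 4935
tab [0.657 0.1   0.   ]
v1 [0.57  0.402 0.047]
v2 [0.544 0.392 0.047]
v3 [0.494 0.381 0.047]
petri [0.573 0.015 0.014]
stop [ 0.488 -0.056  0.021]
timer [ 0.423 -0.056  0.016]
```

View pics/crop1.png

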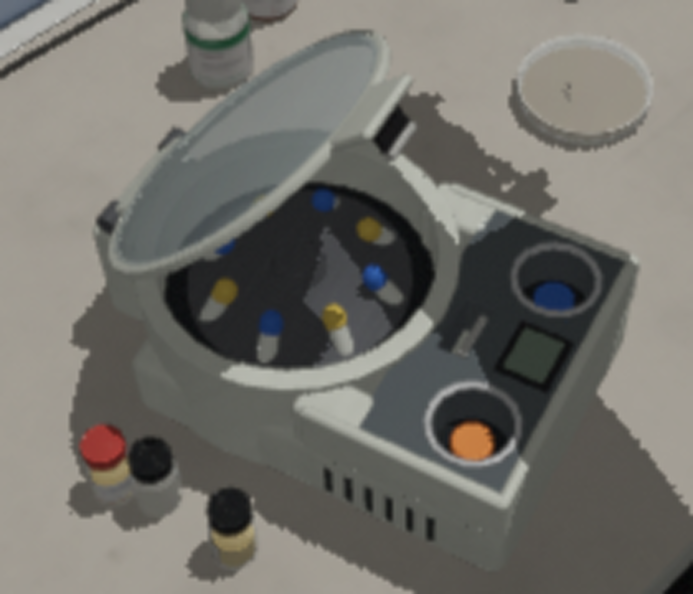

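The crop shows the blue rim centred at about (556,280) and the orange at (473,425). The tab's white top is near (390,100), with the dark catch below it.

```bash
python3 - <<'E'
from h import *
c=ld('scene');P=cloud(c)
def ray(u,v,z):
    a=world(c,u,v,.5);b=world(c,u,v,1.);return a+(b-a)*(z-a[2])/(b[2]-a[2])
B=ray(200+556/3.3,180+280/3.3,.0865);O=ray(200+473/3.3,180+425/3.3,.0865)
print(B,O,np.linalg.norm(B-O))
m=(B+O)/2;y=(B-O)[:2];y/=np.linalg.norm(y)
X=np.array([-y[1],y[0]]); 
if X@np.array([1,0])<0:X=-X   # +x centrifuge = away from front
Y=np.array([-X[1],X[0]])
print('yaw',np.degrees(np.arctan2(X[1],X[0])))
C=m[:2]+.13*X;print('origin',C)
L=np.stack([(P[...,:2]-C)@X,(P[...,:2]-C)@Y,P[...,2]],-1)
# check rims of drum and side walls
z=L[...,2]
k=(abs(L[...,0])<.2)&(abs(L[...,1])<.11)&(z>.115)
q=L[k];print('lid pts',k.sum());ang=np.arctan2(q[:,2]-.094,.098-q[:,0]);print(np.percentile(ang,[5,25,50,75,95,99]))
t=q[(abs(q[:,1])<.022)];d=np.hypot(.098-t[:,0],t[:,2]-.094);t=t[d>.17];print(len(t));print(t[::max(1,len(t)//12)].round(3))
dk=(abs(z-.086)<.004)&(L[...,0]<-.09)&(L[...,0]>-.2)&(abs(L[...,1])<.11);print('deck',np.percentile(L[dk],[1,50,99],axis=0))
E
```

```text
[0.45458753 0.18451346 0.0865    ] [0.42474148 0.2793558  0.0865    ] 0.09942764128748084
yaw 17.468330944143688
origin [0.5636693  0.27095784]
lid pts 3282
[0.71799983 0.7518137  0.79268458 0.84291414 0.93508581 1.00248349]
516
[[-0.051 -0.021  0.23 ]
 [-0.025 -0.016  0.213]
 [-0.031 -0.012  0.216]
 [-0.039 -0.007  0.22 ]
 [-0.047  0.001  0.228]
 [-0.036  0.     0.217]
 [-0.059 -0.009  0.218]
 [-0.042  0.01   0.223]
 [-0.057  0.001  0.22 ]
 [-0.032  0.015  0.216]
 [-0.056  0.019  0.23 ]
 [-0.031  0.02   0.213]]
deck [[-0.16301046 -0.08362139  0.08233778]
 [-0.12975733  0.00724427  0.08502216]
 [-0.09061514  0.08301255  0.08814851]]
```

Fit: origin (0.564, 0.271), yaw 17.5°, well spacing 99.4 mm against 100 expected, lid about 0.73 rad, tab top at about (0.516, 0.256, 0.229). Now I'll go above the tab with the fingers shut.

```bash
python3 -m jog '[[[0,0,-0.05,0,0,0],[0.04,-0.01,-0.07,0,0,-0.1],[0.09,-0.02,-0.07,0,0,-0.2],[0.135,-0.035,-0.07,0,0,-0.305],[0.18,-0.045,-0.07,0,0,-0.305],[0.225,-0.06,-0.07,0,0,-0.305],[0.254,-0.066,-0.07,0,0,-0.305],[0.254,-0.066,-0.07,0,0,-0.305],[0.254,-0.066,-0.07,0,0,-0.305],[0.254,-0.066,-0.07,0,0,-0.305]]]' 0 20
python3 - <<'E'
from h import *
a=cap('scene');s=r.state();print(s['position'],s['tool_rot'],s['wrist_force'],s['grip_width'])
w=cap('wrist');b=cap('side')
def cr(c,u,v,w,h,f): return cv2.resize(c['image'][v:v+h,u:u+w],None,fx=f,fy=f,interpolation=cv2.INTER_CUBIC)
x=np.hstack([cv2.resize(w['image'],(400,300)),cr(a,200,80,200,150,2)])
y=np.hstack([cr(b,150,130,200,150,2),cr(a,220,200,200,150,2)])
cv2.imwrite('pics/m2.png',np.vstack([x,y])[:,:,::-1])
E
```

```text
time: 1.1
position: [0.5092, 0.253, 0.3009]
tool_rot: [-180.0, 0.0, 107.4]
wrist_force: [-0.4, -0.2, -0.6]
grip_width: 0.0
[0.5093239  0.25278145 0.30094362] [-1.79963476e+02  2.62543178e-02  1.07380641e+02] [-0.72197484 -0.75405236 -0.60133154] 0.00010332498582514376
```

View pics/m2.png

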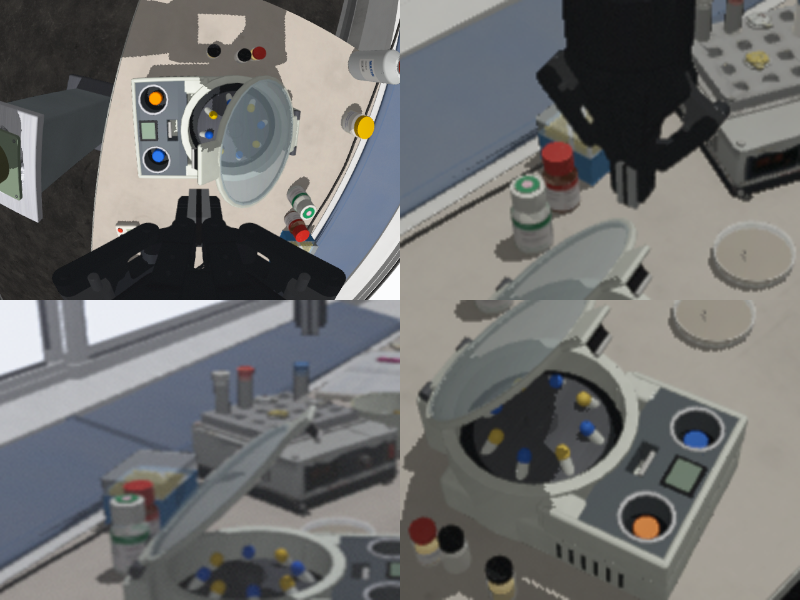

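The fingers are shut directly above the tab: in the wrist view the tip is at (198,195) and the tab at (207,180). Next I descend and start the arc.

```bash
python3 -m jog '[[[0,0,0.03,0,0,0],[0,0,0.06,0,0,0],[0,-0.001,0.071,0,0,0],[0,-0.002,0.08,0,0,0],[0,-0.008,0.088,0,0,0],[0,-0.014,0.0955,0,0,0],[0,-0.019,0.104,0,0,0],[0,-0.024,0.112,0,0,0],[0,-0.028,0.1205,0,0,0],[0,-0.032,0.129,0,0,0]]]'
python3 - <<'E'
from h import *
a=cap('scene');b=cap('side');s=r.state();print(s['wrist_force'])
def cr(c,u,v,w,h,f): return cv2.resize(c['image'][v:v+h,u:u+w],None,fx=f,fy=f,interpolation=cv2.INTER_CUBIC)
cv2.imwrite('pics/m3.png',np.hstack([cr(b,180,160,200,150,2),cr(a,220,160,200,150,2)])[:,:,::-1])
E
```

```text
time: 2.25
position: [0.4781, 0.2444, 0.1718]
tool_rot: [180.0, -0.0, 107.5]
wrist_force: [-0.3, 0.8, 0.9]
grip_width: -0.0
[0.17964118 1.01559815 0.64650514]
```

View pics/m3.png

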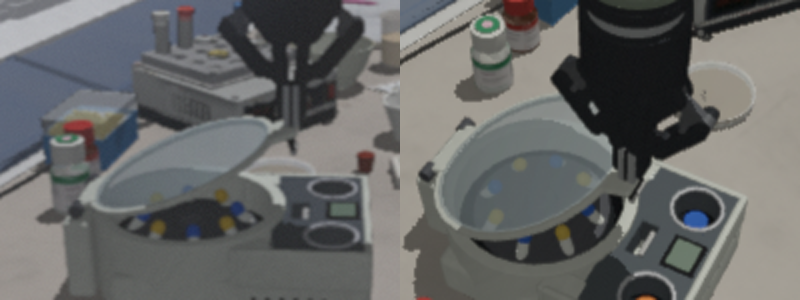

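The fingers rest on the tab and the lid is following down, at about 0.4 rad. I'll continue the arc, biased slightly toward the hinge.

```bash
python3 -m jog '[[[0,-0.003,0.009,0,0,0],[0,-0.005,0.018,0,0,0],[0,-0.007,0.0275,0,0,0],[0,-0.009,0.037,0,0,0],[0,-0.01,0.046,0,0,0],[0,-0.011,0.0555,0,0,0],[0,-0.0115,0.06,0,0,0],[0,-0.0115,0.064,0,0,0],[0,-0.0115,0.066,0,0,0],[0,-0.0115,0.066,0,0,0]]]'
python3 -m jog '[[[0,0,0.001,0,0,0],[0,0,0.002,0,0,0],[0,0,0.003,0,0,0],[0,0,0.004,0,0,0],[0,0,0.005,0,0,0],[0,0,0.006,0,0,0]]]'
python3 -m jog '[[[0,0,0.0007,0,0,0],[0,0,0.0014,0,0,0],[0,0,0.002,0,0,0],[0,0,0.0027,0,0,0],[0,0,0.0027,0,0,0]]]'
```

```text
time: 3.35
position: [0.4675, 0.2409, 0.1061]
tool_rot: [-180.0, 0.0, 107.5]
wrist_force: [-0.0, 0.7, 0.8]
grip_width: -0.0002
time: 3.95
position: [0.4678, 0.241, 0.1015]
tool_rot: [180.0, 0.0, 107.5]
wrist_force: [-2.3, 0.3, 4.3]
grip_width: -0.0002
time: 4.45
position: [0.4675, 0.2409, 0.0972]
tool_rot: [-180.0, -0.0, 107.5]
wrist_force: [0.7, -0.6, -0.7]
grip_width: -0.0003
```

The force rose to about 4 N and then dropped at z = 0.097, which looks like the snap. I'll push gently against the stop, then lift off.

```bash
python3 -m jog '[[[0,0,0.001,0,0,0],[0,0,0.002,0,0,0],[0,0,0.003,0,0,0],[0,0,0.003,0,0,0]]]'
python3 -m jog '[[[0,0,-0.005,0,0,0],[0,0,-0.02,0,0,0],[0,0,-0.04,0,0,0],[0,0,-0.05,0,0,0],[0,0,-0.05,0,0,0],[0,0,-0.05,0,0,0]]]'
python3 - <<'E'
from h import *
a=cap('scene');s=r.state();print(s['wrist_force'],s['position'])
w=cap('wrist')
cv2.imwrite('pics/m4.png',np.hstack([w['image'][60:360,120:520],cv2.resize(a['image'][180:330,220:420],None,fx=2,fy=2)])[:,:,::-1])
C=np.array([.5637,.271]);X=np.array([.954,.3]);Y=np.array([-.3,.954])
P=cloud(a);L=np.stack([(P[...,:2]-C)@X,(P[...,:2]-C)@Y,P[...,2]],-1)
k=(abs(L[...,0]+.1)<.012)&(abs(L[...,1])<.018);print('tab z',np.percentile(L[k][:,2],[10,50,90]),k.sum())
k=(np.hypot(L[...,0],L[...,1])<.075);print('lid z',np.percentile(L[k][:,2],[5,50,95]),k.sum())
E
```

```text
time: 4.85
position: [0.4676, 0.241, 0.0966]
tool_rot: [-180.0, 0.0, 107.5]
wrist_force: [-5.5, -3.0, 13.3]
grip_width: -0.0001
time: 5.45
position: [0.4673, 0.2408, 0.1441]
tool_rot: [-180.0, 0.0, 107.5]
wrist_force: [-0.4, -0.6, -0.3]
grip_width: 0.0
[-0.12658573 -0.54420948  0.23028542] [0.46682732 0.24070723 0.14359884]
tab z [0.09394243 0.1976791  0.49880413] 1265
lid z [0.10093645 0.10517867 0.23003997] 5000
```

View pics/m4.png

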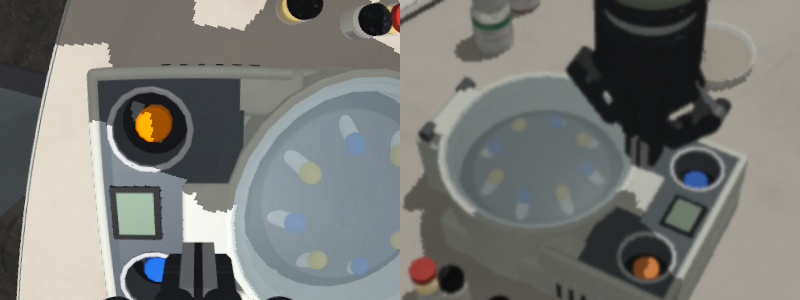

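The lid is flat and shut (z about 0.105) and stays shut with the hand off it. I'll move above the blue key and look again.

```bash
python3 -m jog '[[[-0.025,-0.0145,0,0,0,0],[-0.05,-0.029,0,0,0,0],[-0.05,-0.029,0,0,0,0],[-0.05,-0.029,0,0,0,0]]]'
python3 - <<'E'
from h import *
w=cap('wrist');a=cap('scene');b=cap('side');s=r.state();print(s['position'])
def cr(c,u,v,w,h,f): return cv2.resize(c['image'][v:v+h,u:u+w],None,fx=f,fy=f,interpolation=cv2.INTER_CUBIC)
cv2.imwrite('pics/m5.png',np.vstack([w['image'][150:450,0:640],np.hstack([cr(a,300,200,107,100,3),cr(b,290,200,106,100,3)])[:,:640]]) [:,:,::-1] if 0 else np.vstack([w['image'][150:450],np.hstack([cr(a,320,200,80,72,4),cr(b,290,210,80,72,4)])])[:,:,::-1])
print(w['mtx'])
# fisheye projection of predicted blue rim & TCP axis
K=w['mtx'];R=cv2.Rodrigues(w['rvec'])[0]
def pr(p):
    q=R@np.array(p)+w['tvec'].ravel();t=np.arctan2(np.hypot(*q[:2]),q[2]);f=K[0,0]*t/np.hypot(*q[:2]);return (q[:2]*f+[K[0,2],K[1,2]]).round(1)
B=np.array([.4547,.1843]);O=np.array([.4247,.2794])
for n,c in(('B',B),('O',O)):
    print(n,[pr([*(c+.0205*np.array(d)),.0865]) for d in((1,0),(-1,0),(0,1),(0,-1))],pr([*c,.069]))
print('tcp',pr(s['position']))
E
```

```text
time: 5.95
position: [0.4544, 0.1842, 0.1438]
tool_rot: [-179.9, -0.0, 107.4]
wrist_force: [-0.0, -0.2, 0.7]
grip_width: 0.0001
[0.45496002 0.1851227  0.14436372]
[[371.64829954   0.         317.88759711]
 [  0.         371.64829954 244.38245741]
 [  0.           0.           1.        ]]
B [array([351.6, 280.2]), array([285.3, 261.1]), array([329.6, 239.3]), array([308.7, 300.3])] [318.7 260. ]
O [array([355.4, 107.1]), array([281.6,  84.6]), array([330.2,  59.8]), array([307. , 131.5])] [318.5  97.4]
tcp [320.  320.3]
```

View pics/m5.png

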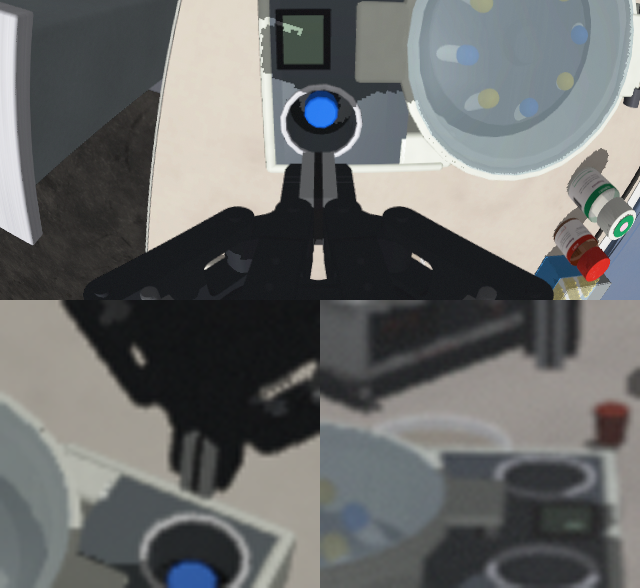

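In the wrist view the blue rim centre is at (320.5,269.5) against a predicted (318.5,270.5), about 1 mm off along tool +y. I'll correct for that and descend.

```bash
python3 -m jog '[[[0,0.001,0.02,0,0,0],[0,0.001,0.04,0,0,0],[0,0.001,0.05,0,0,0],[0,0.001,0.058,0,0,0],[0,0.001,0.062,0,0,0],[0,0.001,0.066,0,0,0],[0,0.001,0.07,0,0,0],[0,0.001,0.073,0,0,0],[0,0.001,0.073,0,0,0]]]'
python3 -m jog '[[[0,0,0.001,0,0,0],[0,0,0.002,0,0,0],[0,0,0.003,0,0,0],[0,0,0.004,0,0,0],[0,0,0.004,0,0,0]]]'
```

```text
time: 7.0
position: [0.4557, 0.1848, 0.0714]
tool_rot: [-180.0, -0.0, 107.5]
wrist_force: [-0.5, 0.2, 0.9]
grip_width: 0.0
time: 7.5
position: [0.4561, 0.1849, 0.0678]
tool_rot: [180.0, 0.0, 107.5]
wrist_force: [-0.6, 0.8, 1.6]
grip_width: 0.0001
```

Contact came at about z = 0.068 with 1.6 N, matching the key's 69 mm height and spring preload. I'll press on to the stop.

```bash
python3 -m jog '[[[0,0,0.001,0,0,0],[0,0,0.002,0,0,0],[0,0,0.003,0,0,0],[0,0,0.004,0,0,0],[0,0,0.004,0,0,0]]]'
python3 -m jog '[[[0,0,0.001,0,0,0],[0,0,0.002,0,0,0],[0,0,0.003,0,0,0],[0,0,0.003,0,0,0],[0,0,0.003,0,0,0]]]'
```

```text
time: 8.0
position: [0.456, 0.1849, 0.0637]
tool_rot: [180.0, 0.0, 107.5]
wrist_force: [-0.7, -0.4, 2.8]
grip_width: -0.0001
time: 8.5
position: [0.4562, 0.1849, 0.0628]
tool_rot: [-180.0, 0.0, 107.5]
wrist_force: [-6.2, -1.5, 18.7]
grip_width: 0.0
```

The key bottomed at z = 0.063 (6 mm). I'll ease the push slightly, hold, and check the lid.

```bash
python3 -m jog '[[[0,0,-0.001,0,0,0],[0,0,-0.001,0,0,0],[0,0,-0.001,0,0,0],[0,0,-0.001,0,0,0],[0,0,-0.001,0,0,0]]]'
python3 - <<'E'
from h import *
a=cap('scene');w=cap('wrist');b=cap('side')
def cr(c,u,v,w,h,f): return cv2.resize(c['image'][v:v+h,u:u+w],None,fx=f,fy=f,interpolation=cv2.INTER_CUBIC)
cv2.imwrite('pics/m6.png',np.vstack([np.hstack([cr(a,220,170,200,150,2),cr(b,190,200,200,150,2)]),cv2.resize(w['image'],(400,300)).repeat(2,1)])[:,:,::-1] if 0 else np.hstack([cr(a,220,170,200,150,2),cr(b,190,200,200,150,2)])[:,:,::-1])
C=np.array([.5637,.271]);X=np.array([.954,.3]);Y=np.array([-.3,.954])
P=cloud(a);L=np.stack([(P[...,:2]-C)@X,(P[...,:2]-C)@Y,P[...,2]],-1)
k=(abs(L[...,0]+.1)<.012)&(abs(L[...,1])<.018);print('tab z',np.percentile(L[k][:,2],[10,50,90]))
print(r.state()['wrist_force'],r.state()['position'])
E
```

```text
time: 9.0
position: [0.4561, 0.1849, 0.0629]
tool_rot: [180.0, 0.0, 107.5]
wrist_force: [-3.4, -1.9, 12.0]
grip_width: 0.0001
tab z [0.09440606 0.36225697 0.4092408 ]
[-4.68648114 -0.92913944 11.92410865] [0.45611959 0.18489429 0.06290771]
```

View pics/m6.png

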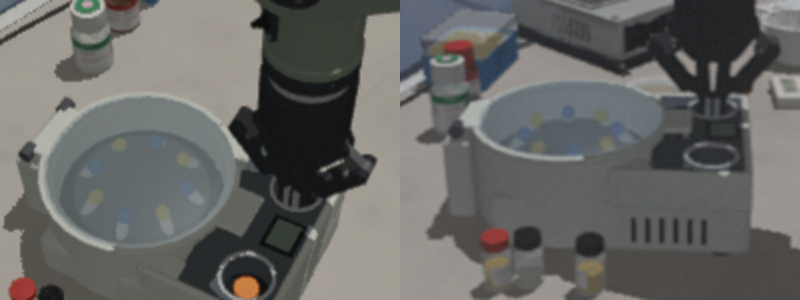

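The lid is flat and shut, the fingers are in the blue well holding the key down, and the orange key and the vials look undisturbed. I'm handing in the job.

```bash
python3 -c "
from rig import job_done
print(job_done())"
```

```text
the job is handed in; nothing more can be done
None
```

I closed the lid and handed the job in at about 9 s with the blue key held fully down; `job_done()` gives no verdict.

- **Lid:** I pushed the tab down along its arc with the shut fingertips. The highest reading before the catch let go was about 4 N, and it then dropped at z = 97 mm. I pressed to about 13 N against the stop and lifted off. The lid stayed flat and shut in the pictures.
- **Blue key:** I felt it at about 68 mm (69 mm expected) and pressed it to its stop at 63 mm, which is 6 mm of travel. The push peaked at about 19 N, and I eased it to a steady 12 N before handing in.
- **Surroundings:** In the last picture the lid was still shut, and the orange key and the vials looked untouched. The petri dish, timer and stopper were not checked at the end.
- **Unclear check:** The depth check on the tab was inconclusive, because the gripper filled much of that region (median reading 0.36 m). The low readings, about 94 mm, fit a shut lid, so I relied on the pictures for that.

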